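Refit the last foot of an upturned trinket chest

TASK

The acrylic trinket chest stands upside down and one corner of its base, where the bare adhesive pad is, has lost its foot. Pick the tall square foot block out of the pocketed parts tray, set it upright on that pad, push it snugly into the corner against both rim strips at once, and keep pressing it there for at least three seconds; finish with the foot still gripped and still pressed against both strips, do not let go. Leave the other parts in their tray and the things on the oval tray where they are.

Things in the scene. Friction and masses are not known exactly. Their poses are not given: they have to be found in the camera images.
- foot: the loose foot: plain dark wood square block, 24 x 24 mm and 42 mm tall, about 25 g, upright in one pocket of the parts tray at any yaw; the tallest of the three parts there. Origin at the centre of its underside, z along its height; both ends and all four sides are alike
- pad: bare white pad 20 x 20 x 2 mm (a hard slab, not sticky here) in the footless rim corner; origin at the centre of its underside, on the base board (100 mm above the dresser), sides parallel to the chest. A foot pressed home is centred over it, the inner faces of the two adjoining rim strips being 12 mm from its centre; its underside is then 2 mm above the board
- chest: clear acrylic two-drawer chest standing upside down, 140 (own x) x 190 (own y) x 100 mm, fixed; its top 10 mm is the pine base board, edged by a pine rim standing 10 mm above it. Origin on the dresser under its centre. Four corner seats at own x = +-50, y = +-75 mm: three carry feet, the fourth the bare pad (which one varies)
- rim_near: the chest's rim strip on its -x side: pine, 8 mm thick, 10 mm tall, origin at its underside on the base board, mid-length; its inner face is at own x = -62 mm of the chest. Fixed to the chest
- rim_far: the chest's rim strip on its +x side: pine, 8 mm thick, 10 mm tall, origin at its underside on the base board, mid-length; its inner face is at own x = +62 mm of the chest. Fixed to the chest
- rim_left: the chest's rim strip on its +y side: pine, 8 mm thick, 10 mm tall, origin at its underside on the base board, mid-length; its inner face is at own y = +87 mm of the chest. Fixed to the chest
- rim_right: the chest's rim strip on its -y side: pine, 8 mm thick, 10 mm tall, origin at its underside on the base board, mid-length; its inner face is at own y = -87 mm of the chest. Fixed to the chest
- fitted1: one of the three feet already glued on: dark wood block 24 x 24 x 42 mm on a 2 mm white pad, in one of the four rim corners, origin on the base board under its centre; fixed, sides parallel to the chest
- fitted2: one of the three feet already glued on: dark wood block 24 x 24 x 42 mm on a 2 mm white pad, in one of the four rim corners, origin on the base board under its centre; fixed, sides parallel to the chest
- fitted3: one of the three feet already glued on: dark wood block 24 x 24 x 42 mm on a 2 mm white pad, in one of the four rim corners, origin on the base board under its centre; fixed, sides parallel to the chest
- parts_tray: low pine tray 172 (own x) x 52 (own y) mm with three pockets in a row along own x, at own x = -55.5, 0 and +55.5 mm, each about 49 x 40 mm; pocket floor 3 mm and walls 14 mm above the dresser, fixed. Origin on the dresser under its centre
- knob: round dark wood drawer knob, 26 mm across, 18 mm tall, in a pocket of the parts tray; to be left there
- stub: short square dark wood stub, 24 x 24 x 14 mm, in a pocket of the parts tray; to be left there
- oval_tray: fixed oval steel tray, 300 (own x) x 210 mm, low rim about 14 mm; origin on the dresser under its centre
- frog: green ceramic frog ring holder, about 65 mm tall; bystander on the oval tray; leave it alone
- watch: black rubberised wristwatch lying flat, 135 x 42 x 12 mm; bystander on the oval tray; leave it alone
- comb: horn-effect comb lying flat, 150 x 33 x 5 mm; bystander on the oval tray; leave it alone
- flacon: closed perfume flacon, 45 x 26 x 90 mm; bystander on the oval tray; leave it alone

How it is judged:
By the outcome, as a careful person would: the job done as asked, in the order asked, and still so for the second after the job is handed in, while the arm keeps its last pose, push and grip.
It also fails if it takes over 59 s, if anything falls off the work surface, if the arm or the gripper's body presses on something with over 40 N, if the wrist force passes 120 N, or if a joint passes its speed limit or range.

ROBOT

A 7-joint arm with a two-finger parallel gripper is mounted at the origin on the work surface. World frame = base frame: x ahead of the robot, y to its left, z up, the work surface at z = 0. Lengths are in m, angles in rad, forces in N, time in s.
With the tool pointing down it reaches from about 0.35 to 0.9 m from the base axis. Payload 7.2 kg.
Tool frame: the origin (TCP) lies at the very end of the fingers, on their centre line; the grasp point (between the pads) lies 19 mm behind it; z points along the fingers, y is the direction in which the jaws open and shut (so a half turn about z gives the same grasp; the last joint's range is limited). The gripper opens to 88 mm and grips with 3 to 60 N. Pads are 20 mm wide; open, the fingers measure 115 mm over their backs; the gripper's body (75 mm by 178 mm) begins 61 mm behind the grasp point.
Start: joints at [1.055, 0.411, -0.013, 1.596, 0.006, 1.134, -0.082], TCP at [0.271, -0.563, 0.223] pointing down, gripper open.
Joint ranges: [-2.95, 2.95], [-0.29, 1.99], [-1.47, 1.44], [0.14, 2.54], [-1.03, 4.17], [0.13, 1.85], [-2.86, 2.86]. Speed limits (rad/s): [2.39, 2.39, 3.01, 3.01, 3.14, 3.14, 3.14].

INTERFACE

Orientations are given as a unit quaternion [x, y, z, w].
In Python, from station import * gives the robot as it stands. The module is installed in compiled form; this text tells all that it offers.
- The arm moves only by the tool send_rows, never from a script. Its argument "moves" is one flat list of numbers, 5 for each row, row after row: the shift along the world's x, y, z normalised to -1 to 1, where 1 is 100 mm, then the turn about the world's z normalised to -1 to 1, where 1 is 180 degrees, then the closure, from 0 (fully open) to 1 (shut). In form: [x, y, z, roll, grip, x, y, z, roll, grip, ...]. A call has 1 to 20 rows; each row is the pose to reach, as a shift and turn from the pose commanded when the call began, turning the shorter way round; what a row does not reach only later rows make up. A row lasts 1/12 s, in which the tool goes at most 41.7 mm and 7.16 degrees, less where a joint would pass 70% of its speed; a pose out of reach is approached as far as the arm can. A call with a number of a shift or a turn outside -1 to 1 is refused whole. A call with a gripper value outside its range is refused whole. The fingers move at their own pace and stop on an object; the grip force is fixed at half the most. Time passes only in rows, so rows that repeat a pose let the fingers close. It gives the time, the measured TCP pose, the force and the opening at its end, in the units of the state.
- get_state(): the state, without advancing time (a new reading comes with each control period).
- read_camera(name): name is "scene" or "top"; returns a dict with "color" (384x512x3 uint8, blue, green, red), "mtx" (3x3 intrinsics, pixels), "k1" (the pictures are not rectified: a ray, as slopes to the right and down, at radius r is drawn at 1 + k1 r^2 times it, then the intrinsics apply), "view" (4x4, takes a point from world to camera coordinates). Camera axes: x right, y up, looking along -z (the intrinsics and any distortion apply to the point x, -y, -z); pixel columns grow to the right and rows downward; lengths in m; the calibration is good to about 2 mm. A picture is of the moment at which its call begins. There is no depth.
- hand_in(): hands the job in, once; it reports no verdict.
The state is a dict: "time": time; "joint_pos": joint angles; "joint_velocities": joint speeds; "joint_torque": joint torques, N m; "eef_pos": TCP position; "orientation": TCP orientation; "force": force on the tool from outside, world axes, zero at the start; "torque": the same for the moment, N m; "width": finger opening in m.
Only numpy, scipy, OpenCV 4.12 (cv2) and the standard library are available. Lean on these libraries where they do the work, as an engineer would, in place of code of your own. Each camera call takes 0.05 s, during which the arm holds its last target. There are 200 camera calls.

## Working session

There is one attempt and no reset: what is moved stays moved. The work goes in short steps, Python scripts to look and compute and a tool call to move; the robot and the scene stay as the last step left them, time stands still between calls to the robot, and variables do not carry over. Pictures are saved under pics/ and viewed, and the job is handed in when it is done.

Besides the shell and the picture viewer there is one more tool, called by a JSON object that holds its "method" and its "body", one argument or row to a line. send_rows: Moves the arm, as the interface text tells. Scaled input: -1 to 1 covers 100 mm each way for a shift and 180 degrees each way for a turn. Its arguments: {"type":"object","properties":{"moves":{"type":"array"}},"required":["moves"]}

```bash
mkdir -p pics
cat > h.py <<'E'
from station import *
import numpy as np, cv2
def cast(c,uv,z):
    K=c["mtx"];k=c["k1"]
    uv=np.atleast_2d(np.array(uv,float))
    p=cv2.undistortPoints(uv.reshape(-1,1,2),np.array(K,float),np.array([k,0,0,0,0],float)).reshape(-1,2)
    V=np.array(c["view"]);R=V[:3,:3];t=V[:3,3];o=-R.T@t
    d=np.c_[p[:,0],-p[:,1],-np.ones(len(p))]@R
    s=(np.broadcast_to(z,len(p))-o[2])/d[:,2]
    return o+d*s[:,None]
def proj(c,P):
    V=np.array(c["view"]);q=np.atleast_2d(P)@V[:3,:3].T+V[:3,3]
    a=np.c_[q[:,0]/-q[:,2],-q[:,1]/-q[:,2]]
    a=a*(1+c["k1"]*(a**2).sum(1))[:,None]
    K=np.array(c["mtx"]);return a@K[:2,:2].T+K[:2,2]
E
python3 - <<'E'
from h import *
for n in("scene","top"):
    c=read_camera(n);cv2.imwrite(f"pics/{n}0.png",c["color"]);np.save(f"{n}.npy",c,allow_pickle=True)
    print(n,np.round(c["mtx"],1).tolist(),c["k1"],np.round(-np.array(c["view"])[:3,:3].T@np.array(c["view"])[:3,3],3))
s=get_state();print(s["eef_pos"],s["orientation"],s["width"],s["force"],s["time"])
E
```

```text
scene [[418.4, 0.0, 256.3], [0.0, 418.4, 198.5], [0.0, 0.0, 1.0]] -0.00858116406172061 [1.179 0.702 0.778]
top [[451.0, 0.0, 259.5], [0.0, 451.0, 183.5], [0.0, 0.0, 1.0]] -0.026919273746681318 [0.26  0.066 1.282]
[ 0.27038693 -0.56301836  0.22191161] [ 9.75038357e-01  2.22035422e-01 -2.12155268e-04 -6.55461963e-04] 0.08753662721774673 [ 0.00083342 -0.23804814 -0.3168799 ] 0.1
```

View pics/scene0.png

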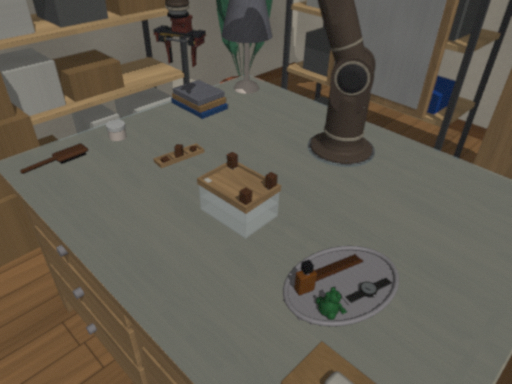

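View pics/top0.png

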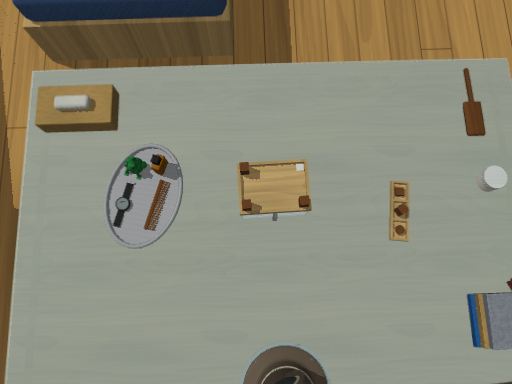

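The pad is the white square at about (299,167) in the top picture, and the foot is in the middle tray pocket at about (401,211). I'll zoom in on both.

Run:
```python
from h import *
t=np.load("top.npy",allow_pickle=True).item()["color"];s=np.load("scene.npy",allow_pickle=True).item()["color"]
z=lambda im,x,y,w,h,f:cv2.resize(im[y:y+h,x:x+w],None,fx=f,fy=f,interpolation=cv2.INTER_CUBIC)
a=z(t,230,150,90,75,4);b=z(t,380,175,40,75,4);c=z(s,190,145,95,75,4);d=z(s,150,140,60,75,4)
cv2.imwrite("pics/z.png",np.vstack([np.hstack([a,b,np.zeros((300,100,3),np.uint8)]),np.hstack([c,d])]))
```

```text
(no output)
```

View pics/z.png

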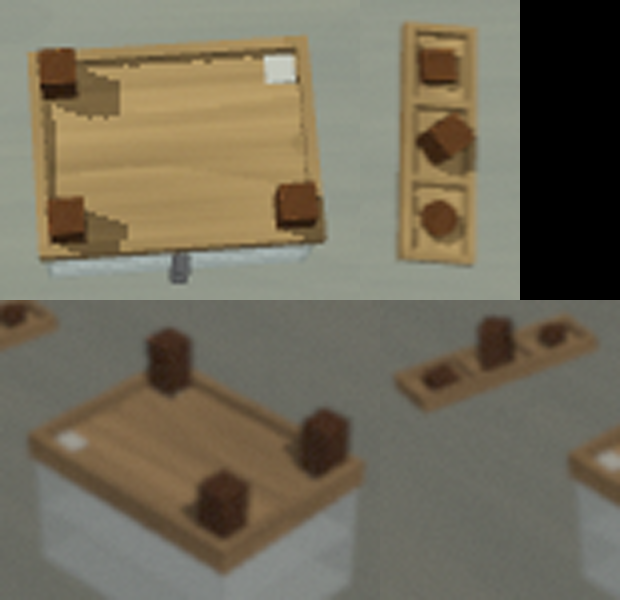

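```bash
cat > m.py <<'E'
from h import *
c=np.load("top.npy",allow_pickle=True).item();f=8
im=cv2.resize(c["color"],None,fx=f,fy=f,interpolation=cv2.INTER_CUBIC)
hsv=cv2.cvtColor(im,cv2.COLOR_BGR2HSV)
toO=lambda p:(np.array(p,float)+.5)/f-.5
def blobs(mask,roi,n,z,name):
    x,y,w,h=[q*f for q in roi];m=np.zeros_like(mask);m[y:y+h,x:x+w]=mask[y:y+h,x:x+w]
    cs=sorted(cv2.findContours(m,0,2)[0],key=cv2.contourArea)[-n:]
    out=[]
    for k in cs:
        M=cv2.moments(k);P=cast(c,toO(k.reshape(-1,2)),z)[:,:2]
        r=cv2.minAreaRect((P*1e4).astype(np.float32))
        ctr=cast(c,toO([M["m10"]/M["m00"],M["m01"]/M["m00"]]),z)[0,:2]
        print(name,"centroid",np.round(ctr*1e3,1),"rect c",np.round(np.array(r[0])/10,1),"size mm",np.round(np.array(r[1])/10,1),"ang",round(r[2],1))
        cv2.drawContours(im,[k],-1,(0,255,0),1);out.append(ctr)
    return out
H,S,V=cv2.split(hsv)
print("foot px hsv",hsv[211*f-0,401*f],hsv[int(214.5*f),int(396.5*f+0)+f], "pad",hsv[167*f,299*f+4],"board",hsv[185*f,270*f])
if __name__=="__main__":
    brown=((S>130)&(V>78)&(V<135)&(H<14)).astype(np.uint8)*255
    brown=cv2.morphologyEx(brown,cv2.MORPH_OPEN,np.ones((9,9)))
    blobs(brown,(234,150,85,70),3,.144,"fitted")
    blobs(brown,(380,198,40,26),1,.045,"foot")
    blobs(brown,(380,180,40,18),1,.017,"stub")
    blobs(((S<50)&(V>190)).astype(np.uint8)*255,(285,155,25,22),1,.102,"pad")
    pine=((S>70)&(V>90)&(H>8)&(H<28)).astype(np.uint8)*255
    pine=cv2.morphologyEx(pine|brown,cv2.MORPH_CLOSE,np.ones((25,25)))
    blobs(pine,(380,175,40,75),1,.014,"tray")
    blobs(pine,(230,150,90,75),1,.110,"rim")
    g=lambda x,y,w,h,s:cv2.resize(im[y*f:(y+h)*f,x*f:(x+w)*f],None,fx=s/f,fy=s/f,interpolation=cv2.INTER_AREA)
    cv2.imwrite("pics/m.png",np.hstack([g(230,150,90,75,6),g(380,175,40,75,6)]))
E
python3 m.py
```

```text
foot px hsv [ 14 168  94] [ 14 162  63] pad [ 41  14 200] board [ 19 113 173]
fitted centroid [485.7 -59.9] rect c [485.3 -61. ] size mm [10.5 17.6] ang 24.3
fitted centroid [476.3 -70.1] rect c [476.6 -69.3] size mm [11.7 11.1] ang 88.2
fitted centroid [473.5  86.2] rect c [473.   85.7] size mm [19.9 12.4] ang 88.2
foot centroid [ 474.  -351.9] rect c [ 473.7 -351.9] size mm [ 7.1 12.7] ang 16.3
stub centroid [ 525.7 -357.3] rect c [ 525.5 -356.5] size mm [10.8 15.6] ang 2.0
pad centroid [582.2 -61.1] rect c [581.1 -61.2] size mm [19.8 18.3] ang 88.4
tray centroid [ 467.9 -349.3] rect c [ 469.7 -349.4] size mm [ 55.3 173.7] ang 83.4
rim centroid [527.5  12.2] rect c [529.3  11.9] size mm [145.1 190.4] ang 2.0
```

View pics/m.png

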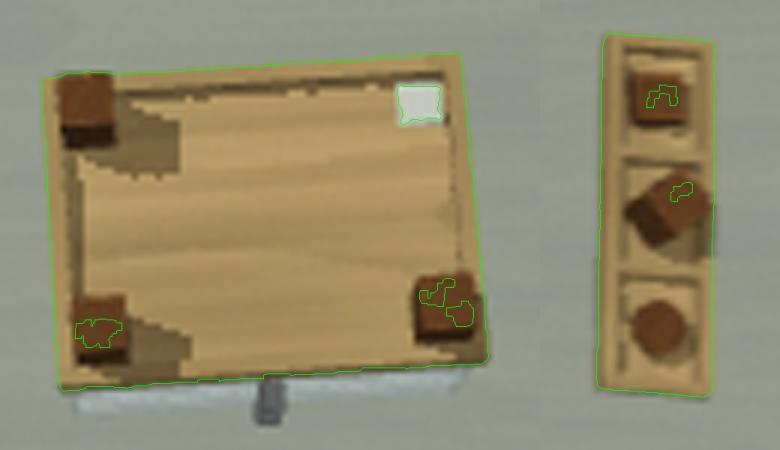

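```bash
sed -i 's/(V>78)&(V<135)&(H<14)/(V>76)\&(V<135)\&(H<18)/' m.py
cat >> m.py <<'E'
    # line fits of outer rim edges: hull points to approx quad
    x,y,w,h=[q*f for q in (230,150,90,75)];k=max(cv2.findContours(pine[y:y+h,x:x+w],0,2)[0],key=cv2.contourArea)
    q=cv2.approxPolyDP(cv2.convexHull(k),60,True).reshape(-1,2)+[x,y]
    P=cast(c,toO(q),.110)[:,:2];print(np.round(P*1e3,1).tolist())
    for a,b in zip(P,np.roll(P,-1,0)):d=b-a;print(round(np.linalg.norm(d)*1e3,1),round(np.degrees(np.arctan2(d[1],d[0])),1))
E
python3 m.py
```

```text
foot px hsv [ 14 168  94] [ 14 162  63] pad [ 41  14 200] board [ 19 113 173]
fitted centroid [576.4  88.3] rect c [576.5  88.3] size mm [23.5 25. ] ang 2.7
fitted centroid [477.3  85.4] rect c [477.3  85.3] size mm [24.3 24.1] ang 2.4
fitted centroid [482.1 -64.8] rect c [482.4 -64.9] size mm [24.5 25.5] ang 3.2
foot centroid [ 469.6 -350.5] rect c [ 469.4 -350.9] size mm [26.5 25.9] ang 30.9
stub centroid [ 525.4 -355. ] rect c [ 525.5 -354.7] size mm [28.2 22.6] ang 86.8
pad centroid [582.2 -61.1] rect c [581.1 -61.2] size mm [19.8 18.3] ang 88.4
tray centroid [ 467.9 -349.3] rect c [ 469.7 -349.4] size mm [ 55.3 173.7] ang 83.4
rim centroid [527.5  12.2] rect c [529.3  11.9] size mm [145.1 190.4] ang 2.0
[[601.5, -80.3], [460.7, -82.3], [455.2, 103.3], [596.3, 108.3]]
140.8 -179.2
185.7 91.7
141.2 2.0
188.7 -88.4
```

View pics/m.png

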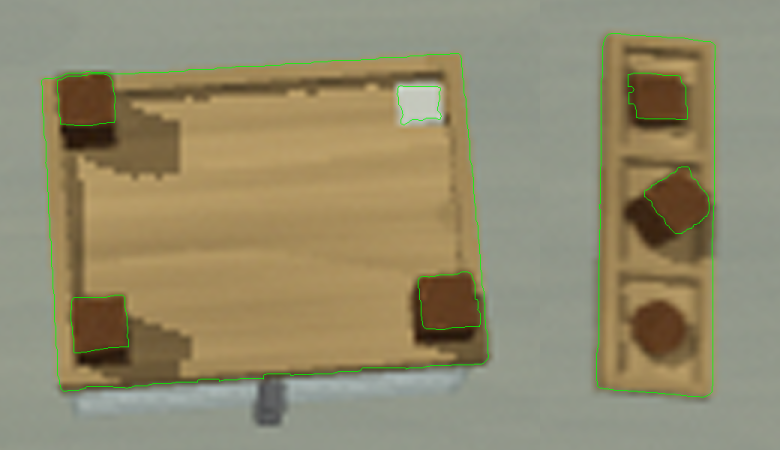

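{"method": "send_rows", "body": {
  "moves": [0.2,0.2,0,0.029,0,0.4,0.4,0,0.029,0,0.6,0.6,0,0.029,0,0.8,0.8,0,0.029,0,1,1,0,0.029,0]
}}

```text
time: 0.52
eef_pos: [0.3712, -0.4622, 0.2223]
orientation: [0.964, 0.266, -0.0, -0.0]
force: [-0.4, -1.4, 1.0]
width: 0.0876
```

{"method": "send_rows", "body": {
  "moves": [0.2,0.22,-0.1,0,0,0.4,0.44,-0.2,0,0,0.6,0.66,-0.3,0,0,0.8,0.88,-0.5,0,0,0.95,1,-0.8,0,0,0.99,1,-0.8,0,0,0.99,1,-0.8,0,0]
}}

```text
time: 1.1
eef_pos: [0.4699, -0.3618, 0.1411]
orientation: [0.964, 0.268, -0.001, -0.001]
force: [-0.5, -0.6, -0.3]
width: 0.0878
```

```bash
cat > st.py <<'E'
from h import *
from scipy.spatial.transform import Rotation as R
s=get_state();y=R.from_quat(s["orientation"]).as_matrix()[:,1]
print("t",round(s["time"],2),"pos mm",np.round(np.array(s["eef_pos"])*1e3,1),"jaw deg",round(np.degrees(np.arctan2(y[1],y[0]))%180,1),"F",np.round(s["force"],1),"w",round(s["width"]*1e3,1),"q7",round(s["joint_pos"][6],2))
E
cat > z.py <<'E'
from h import *
import sys
n=sys.argv[1]
A=[]
for cam,(x,y,w,h) in(("top",eval(sys.argv[2])),("scene",eval(sys.argv[3]))):
    A.append(cv2.resize(read_camera(cam)["color"][y:y+h,x:x+w],(390,390),interpolation=cv2.INTER_CUBIC))
cv2.imwrite(f"pics/{n}.png",np.hstack(A))
E
python3 st.py; python3 z.py a "(355,165,80,80)" "(130,100,80,80)"
```

```text
t 1.1 pos mm [ 469.9 -361.8  141.1] jaw deg 121.0 F [-0.5 -0.6 -0.3] w 87.8 q7 -0.51
```

View pics/a.png

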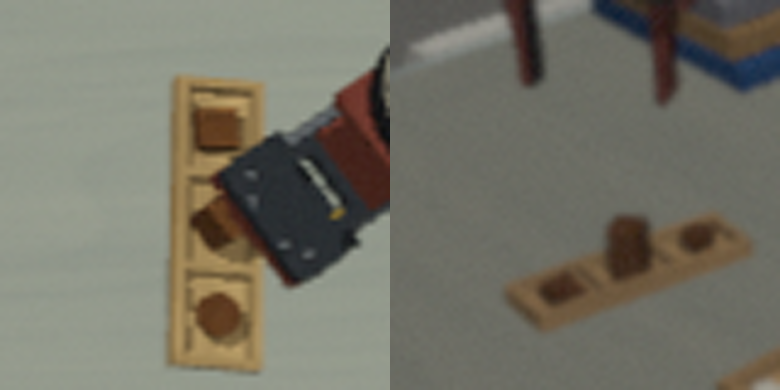

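{"method": "send_rows", "body": {
  "moves": [0,0.11,-0.2,0,0,0,0.11,-0.4,0,0,0,0.11,-0.6,0,0,0,0.11,-0.8,0,0,0,0.11,-0.8,0,0]
}}

```text
time: 1.62
eef_pos: [0.467, -0.3534, 0.0607]
orientation: [0.964, 0.265, -0.001, -0.001]
force: [-0.5, 0.9, -0.3]
width: 0.0879
```

```bash
python3 st.py; python3 z.py b "(355,165,80,80)" "(130,100,80,80)"; python3 -c "
from h import *
c=read_camera('scene');s=get_state();print((proj(c,[s['eef_pos'],[.4695,-.3507,.045]])-[130,100])*390/80+[390,0])"
```

```text
t 1.62 pos mm [ 467.  -353.4   60.7] jaw deg 120.7 F [-0.5  0.9 -0.3] w 87.9 q7 -0.55
[[617.43723663 194.28004554]
 [623.07466514 220.09070315]]
```

View pics/b.png

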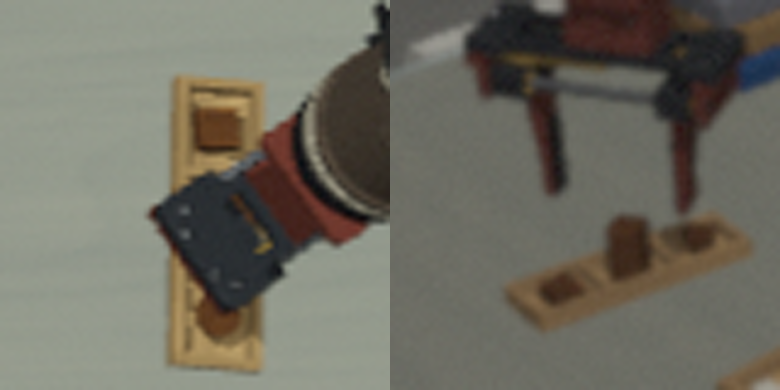

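{"method": "send_rows", "body": {
  "moves": [0,0.01,-0.15,0,0,0,0.01,-0.3,0,0,0,0.01,-0.43,0,0,0,0.01,-0.43,0,0,0,0.01,-0.43,0,0,0,0.01,-0.43,0,0]
}}

```text
time: 2.27
eef_pos: [0.4701, -0.3519, 0.0207]
orientation: [0.964, 0.266, 0.0, 0.001]
force: [-0.1, -0.1, -0.2]
width: 0.0877
```

{"method": "send_rows", "body": {
  "moves": [0,0,0,0,1,0,0,0,0,1,0,0,0,0,1,0,0,0,0,1,0,0,0,0,1,0,0,0,0,1,0,0,0,0,1,0,0,0,0,1,0,0,0,0,1,0,0,0,0,1,0,0,0,0,1,0,0,0,0,1]
}}

```text
time: 3.27
eef_pos: [0.4696, -0.3513, 0.0196]
orientation: [0.964, 0.266, -0.0, -0.0]
force: [0.2, 0.1, -0.3]
width: 0.0242
```

```bash
python3 st.py; python3 z.py c "(355,165,80,80)" "(130,100,80,80)"
```

```text
t 3.27 pos mm [ 469.6 -351.3   19.6] jaw deg 120.9 F [ 0.2  0.1 -0.3] w 24.2 q7 -0.56
```

View pics/c.png

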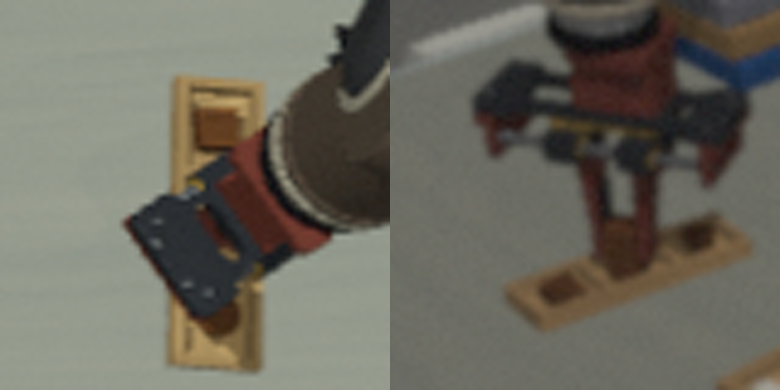

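{"method": "send_rows", "body": {
  "moves": [0,0,0.1,0,1,0,0,0.3,0,1,0,0,0.6,0,1,0,0,0.9,0,1,0,0,1,0,1,0,0,1,0,1]
}}

```text
time: 3.87
eef_pos: [0.4713, -0.3526, 0.1233]
orientation: [0.964, 0.266, 0.002, 0.002]
force: [0.3, -0.2, -0.7]
width: 0.0239
```

{"method": "send_rows", "body": {
  "moves": [0.1,0.2,0.2,-0.03,1,0.2,0.4,0.4,-0.06,1,0.3,0.6,0.55,-0.09,1,0.4,0.8,0.55,-0.12,1,0.5,1,0.55,-0.162,1]
}}

```text
time: 4.28
eef_pos: [0.5199, -0.2505, 0.1745]
orientation: [1.0, 0.016, 0.0, 0.0]
force: [-0.3, 0.5, -0.8]
width: 0.0234
```

{"method": "send_rows", "body": {
  "moves": [0.1,0.2,0,0,1,0.2,0.4,0,0,1,0.3,0.6,0,0,1,0.4,0.8,0,0,1,0.5,1,0,0,1]
}}

```text
time: 4.7
eef_pos: [0.5692, -0.1502, 0.1731]
orientation: [1.0, 0.018, -0.001, -0.0]
force: [0.4, 0.3, 0.1]
width: 0.0239
```

{"method": "send_rows", "body": {
  "moves": [0.02,0.25,0,0,1,0.05,0.5,0,0,1,0.065,0.75,0,0,1,0.065,0.95,0,0,1,0.065,0.95,0,0,1,0.065,0.95,0,0,1,0.065,0.95,0,0,1]
}}

```text
time: 5.28
eef_pos: [0.5755, -0.0574, 0.1737]
orientation: [1.0, 0.018, -0.001, 0.0]
force: [-0.7, -0.6, -0.1]
width: 0.0239
```

```bash
python3 st.py; python3 z.py d "(230,125,100,100)" "(180,110,110,110)"
```

```text
t 5.28 pos mm [575.5 -57.4 173.7] jaw deg 92.1 F [-0.7 -0.6 -0.1] w 23.9 q7 -1.57
```

View pics/d.png

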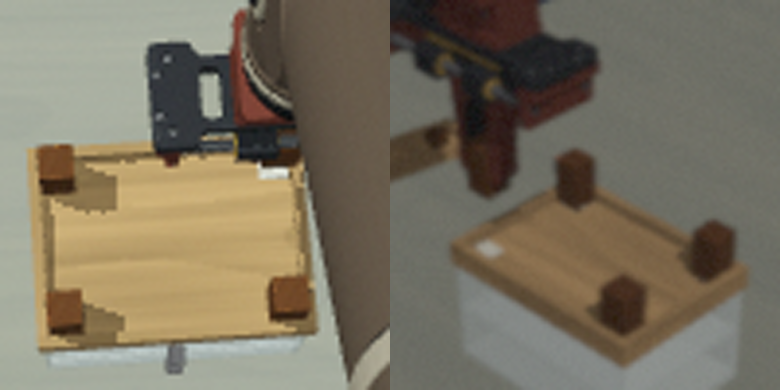

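{"method": "send_rows", "body": {
  "moves": [0,0,-0.1,0,1,0,0,-0.2,0,1,0,0,-0.3,0,1,0,0,-0.4,0,1,0,0,-0.46,0,1,0,0,-0.5,0,1,0,0,-0.53,0,1,0,0,-0.53,0,1,0,0,-0.53,0,1,0,0,-0.53,0,1]
}}

```text
time: 6.22
eef_pos: [0.5764, -0.0563, 0.1221]
orientation: [1.0, 0.018, 0.0, 0.0]
force: [0.3, 0.6, -0.7]
width: 0.0237
```

```bash
python3 st.py; python3 z.py e "(270,135,60,60)" "(170,130,80,80)"
```

```text
t 6.22 pos mm [576.4 -56.3 122.1] jaw deg 92.1 F [ 0.3  0.6 -0.7] w 23.7 q7 -1.58
```

View pics/e.png

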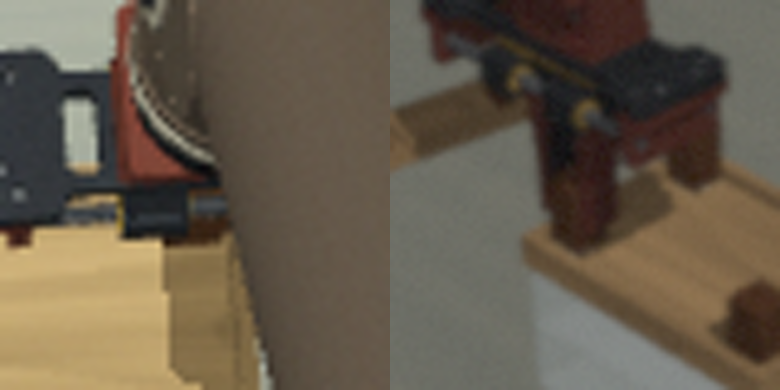

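{"method": "send_rows", "body": {
  "moves": [0,0,-0.015,0,1,0,0,-0.025,0,1,0,0,-0.03,0,1,0,0,-0.035,0,1,0,0,-0.035,0,1,0,0,-0.035,0,1]
}}

```text
time: 6.82
eef_pos: [0.5761, -0.0564, 0.1186]
orientation: [1.0, 0.018, 0.0, 0.0]
force: [-2.3, 0.8, 5.4]
width: 0.0235
```

{"method": "send_rows", "body": {
  "moves": [0,0,-0.005,0,1,0,0,-0.01,0,1,0,0,-0.01,0,1,0,0,-0.01,0,1]
}}

```text
time: 7.15
eef_pos: [0.5761, -0.0564, 0.1185]
orientation: [1.0, 0.018, 0.0, 0.0]
force: [-5.4, 1.2, 13.6]
width: 0.0242
```

{"method": "send_rows", "body": {
  "moves": [0,0,0.012,0,1,0,0,0.012,0,1,0.01,-0.01,0.012,0,1,0.02,-0.02,0.012,0,1,0.03,-0.03,0.012,0,1,0.04,-0.04,0.012,0,1,0.04,-0.04,0.012,0,1]
}}

```text
time: 7.73
eef_pos: [0.5799, -0.0593, 0.1186]
orientation: [1.0, 0.019, -0.0, -0.001]
force: [-4.5, 2.7, 5.8]
width: 0.0239
```

{"method": "send_rows", "body": {
  "moves": [0.005,-0.005,0,0,1,0.01,-0.01,0,0,1,0.01,-0.01,0,0,1,0.01,-0.01,0,0,1]
}}

```text
time: 8.07
eef_pos: [0.58, -0.0593, 0.1186]
orientation: [1.0, 0.019, -0.001, -0.001]
force: [-6.6, 5.3, 8.9]
width: 0.0241
```

{"method": "send_rows", "body": {
  "moves": [0.005,-0.005,0,0,1,0.01,-0.01,0,0,1,0.01,-0.01,0,0,1,0.01,-0.01,0,0,1]
}}

```text
time: 8.4
eef_pos: [0.5802, -0.0594, 0.1186]
orientation: [1.0, 0.019, -0.002, -0.002]
force: [-9.6, 7.6, 13.4]
width: 0.0239
```

{"method": "send_rows", "body": {
  "moves": [0,0,0.01,0,1,0,0,0.02,0,1,0,0,0.02,0,1,0,0,0.02,0,1,0,0,0.02,0,1]
}}

```text
time: 8.82
eef_pos: [0.5808, -0.0594, 0.1193]
orientation: [1.0, 0.019, -0.002, -0.002]
force: [-2.8, 6.9, 0.6]
width: 0.0236
```

```bash
python3 st.py; python3 z.py f "(270,135,60,60)" "(180,150,50,50)"
```

```text
t 8.82 pos mm [580.8 -59.4 119.3] jaw deg 92.2 F [-2.8  6.9  0.6] w 23.6 q7 -1.57
```

View pics/f.png

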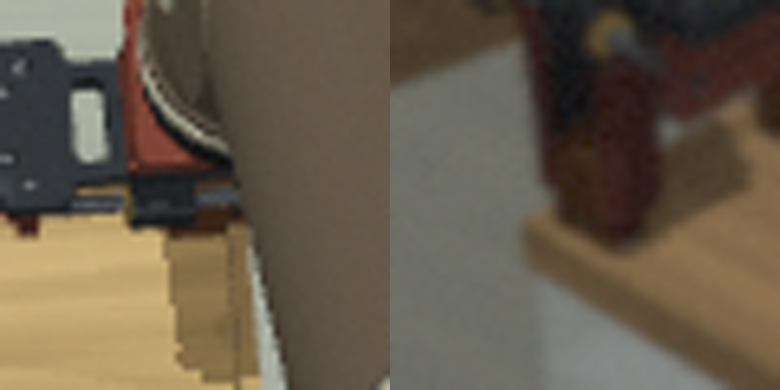

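{"method": "send_rows", "body": {
  "moves": [0.005,0,0,0,1,0.01,0,0,0,1,0.01,0,0,0,1,0.01,0,0,0,1]
}}

```text
time: 9.25
eef_pos: [0.5815, -0.0593, 0.1193]
orientation: [1.0, 0.019, -0.002, -0.002]
force: [-4.5, 6.0, 1.3]
width: 0.0237
```

{"method": "send_rows", "body": {
  "moves": [0.005,0,0,0,1,0.01,0,0,0,1,0.01,0,0,0,1,0.01,0,0,0,1]
}}

```text
time: 9.58
eef_pos: [0.5816, -0.0593, 0.1192]
orientation: [1.0, 0.019, -0.003, -0.002]
force: [-7.9, 6.3, 3.1]
width: 0.024
```

{"method": "send_rows", "body": {
  "moves": [0.005,-0.005,0,0,1,0.01,-0.01,0,0,1,0.01,-0.01,0,0,1,0.01,-0.01,0,0,1]
}}

```text
time: 9.92
eef_pos: [0.5816, -0.0594, 0.1192]
orientation: [1.0, 0.02, -0.004, -0.002]
force: [-10.6, 9.8, 6.7]
width: 0.0237
```

```bash
python3 st.py
python3 - <<'E'
from h import *
c=np.load("scene.npy",allow_pickle=True).item()
im=cv2.resize(c["color"],None,fx=8,fy=8,interpolation=cv2.INTER_CUBIC);h=cv2.cvtColor(im,cv2.COLOR_BGR2HSV)
m=((h[...,1]<75)&(h[...,2]>140)).astype(np.uint8);r=np.zeros_like(m);r[174*8:187*8,200*8:216*8]=1
M=cv2.moments(m*r,True);u=np.array([M["m10"],M["m01"]])/M["m00"]
print(M["m00"]/64,(u+.5)/8-.5,cast(c,(u+.5)/8-.5,.102)*1e3)
# outer edge directions of chest corner (far,right) top: px from zoom
print(proj(c,[[.5814,-.0615,.102]]))
E
python3 z.py g "(270,135,60,60)" "(190,160,35,35)"
```

```text
t 9.92 pos mm [581.6 -59.4 119.2] jaw deg 92.2 F [-10.6   9.8   6.7] w 23.7 q7 -1.57
19.765625 [207.85548419 179.76022727] [[578.89516735 -58.43418416 102.        ]]
[[206.45992215 179.6583469 ]]
```

View pics/g.png

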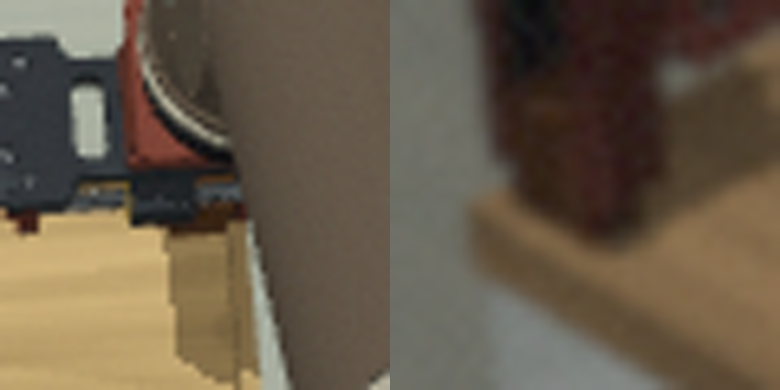

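{"method": "send_rows", "body": {
  "moves": [-0.01,0,0,0,1,-0.025,0.01,0,0,1,-0.025,0.01,0,0,1,-0.025,0.01,0,0,1]
}}

```text
time: 10.35
eef_pos: [0.5814, -0.0594, 0.1193]
orientation: [1.0, 0.019, -0.001, -0.002]
force: [-3.0, 6.9, -1.0]
width: 0.0237
```

{"method": "send_rows", "body": {
  "moves": [0,0,-0.01,0,1,0,0,-0.02,0,1,0,0,-0.02,0,1,0,0,-0.02,0,1]
}}

```text
time: 10.68
eef_pos: [0.5815, -0.0593, 0.1186]
orientation: [1.0, 0.019, -0.001, -0.002]
force: [-7.4, 7.2, 9.7]
width: 0.024
```

```bash
python3 st.py
```

```text
t 10.68 pos mm [581.5 -59.3 118.6] jaw deg 92.2 F [-7.4  7.2  9.7] w 24.0 q7 -1.57
```

{"method": "send_rows", "body": {
  "moves": [0,0,0.025,0,1,-0.02,0.01,0.025,0,1,-0.04,0.025,0.025,0,1,-0.04,0.025,0.025,0,1,-0.04,0.025,0.01,0,1,-0.04,0.025,0,0,1,-0.04,0.025,-0.01,0,1,-0.04,0.025,-0.01,0,1,-0.04,0.025,-0.01,0,1]
}}

```text
time: 11.43
eef_pos: [0.5788, -0.0594, 0.1185]
orientation: [1.0, 0.019, 0.0, -0.0]
force: [-4.4, 4.0, 11.9]
width: 0.024
```

{"method": "send_rows", "body": {
  "moves": [0,0,0.01,0,1,0,0,0.017,0,1,0,0,0.017,0,1,0.01,0,0.017,0,1,0.02,0,0.017,0,1,0.03,0,0.017,0,1,0.03,0,0.017,0,1,0.03,0,0.017,0,1]
}}

```text
time: 12.1
eef_pos: [0.5802, -0.0593, 0.1186]
orientation: [1.0, 0.019, -0.002, -0.0]
force: [-4.3, 4.8, 3.5]
width: 0.0238
```

{"method": "send_rows", "body": {
  "moves": [0.005,0,0,0,1,0.01,0,0,0,1,0.01,0,0,0,1,0.01,0,0,0,1]
}}

```text
time: 12.43
eef_pos: [0.581, -0.0593, 0.1186]
orientation: [1.0, 0.019, -0.002, -0.0]
force: [-5.4, 5.7, 3.6]
width: 0.0239
```

{"method": "send_rows", "body": {
  "moves": [0,0,0.005,0,1,0.005,0,0.005,0,1,0.01,0,0.005,0,1,0.01,0,0.005,0,1,0.01,0,0.005,0,1]
}}

```text
time: 12.85
eef_pos: [0.5816, -0.0593, 0.1188]
orientation: [1.0, 0.019, -0.002, -0.0]
force: [-6.4, 4.7, 2.1]
width: 0.0236
```

{"method": "send_rows", "body": {
  "moves": [0.005,0,0,0,1,0.01,0,0,0,1,0.01,0,0,0,1,0.01,0,0,0,1]
}}

```text
time: 13.18
eef_pos: [0.5816, -0.0593, 0.1187]
orientation: [1.0, 0.019, -0.003, -0.0]
force: [-10.1, 5.1, 3.6]
width: 0.0243
```

{"method": "send_rows", "body": {
  "moves": [0.005,0,0,0,1,0.01,0,0,0,1,0.01,0,0,0,1,0.01,0,0,0,1]
}}

```text
time: 13.52
eef_pos: [0.5817, -0.0593, 0.1187]
orientation: [1.0, 0.018, -0.004, -0.0]
force: [-12.1, 5.7, 7.6]
width: 0.0236
```

{"method": "send_rows", "body": {
  "moves": [-0.005,-0.005,0,0,1,-0.012,-0.012,-0.002,0,1,-0.012,-0.012,-0.002,0,1,-0.012,-0.012,-0.002,0,1]
}}

```text
time: 13.85
eef_pos: [0.5816, -0.0593, 0.1187]
orientation: [1.0, 0.019, -0.003, -0.001]
force: [-7.9, 7.4, 5.5]
width: 0.0236
```

{"method": "send_rows", "body": {
  "moves": [0,0,0,0,1,0,0,0,0,1,0,0,0,0,1,0,0,0,0,1,0,0,0,0,1,0,0,0,0,1,0,0,0,0,1,0,0,0,0,1,0,0,0,0,1,0,0,0,0,1,0,0,0,0,1,0,0,0,0,1,0,0,0,0,1,0,0,0,0,1,0,0,0,0,1,0,0,0,0,1,0,0,0,0,1,0,0,0,0,1,0,0,0,0,1,0,0,0,0,1]
}}

```text
time: 15.52
eef_pos: [0.5816, -0.0593, 0.1187]
orientation: [1.0, 0.019, -0.003, -0.001]
force: [-8.1, 8.5, 6.8]
width: 0.0237
```

{"method": "send_rows", "body": {
  "moves": [0,0,0,0,1,0,0,0,0,1,0,0,0,0,1,0,0,0,0,1,0,0,0,0,1,0,0,0,0,1,0,0,0,0,1,0,0,0,0,1,0,0,0,0,1,0,0,0,0,1,0,0,0,0,1,0,0,0,0,1,0,0,0,0,1,0,0,0,0,1,0,0,0,0,1,0,0,0,0,1,0,0,0,0,1,0,0,0,0,1,0,0,0,0,1,0,0,0,0,1]
}}

```text
time: 17.18
eef_pos: [0.5816, -0.0593, 0.1187]
orientation: [1.0, 0.019, -0.003, -0.001]
force: [-8.4, 8.1, 6.2]
width: 0.0238
```

{"method": "send_rows", "body": {
  "moves": [0,0,0,0,1,0,0,0,0,1,0,0,0,0,1,0,0,0,0,1,0,0,0,0,1,0,0,0,0,1,0,0,0,0,1,0,0,0,0,1,0,0,0,0,1,0,0,0,0,1,0,0,0,0,1,0,0,0,0,1,0,0,0,0,1,0,0,0,0,1,0,0,0,0,1,0,0,0,0,1,0,0,0,0,1,0,0,0,0,1,0,0,0,0,1,0,0,0,0,1]
}}

```text
time: 18.85
eef_pos: [0.5816, -0.0594, 0.1187]
orientation: [1.0, 0.019, -0.003, -0.001]
force: [-8.8, 7.9, 6.1]
width: 0.024
```

```bash
python3 st.py; python3 z.py i "(370,165,60,80)" "(130,110,110,110)"
```

```text
t 18.85 pos mm [581.6 -59.4 118.7] jaw deg 92.2 F [-8.8  7.9  6.1] w 24.0 q7 -1.57
```

View pics/i.png

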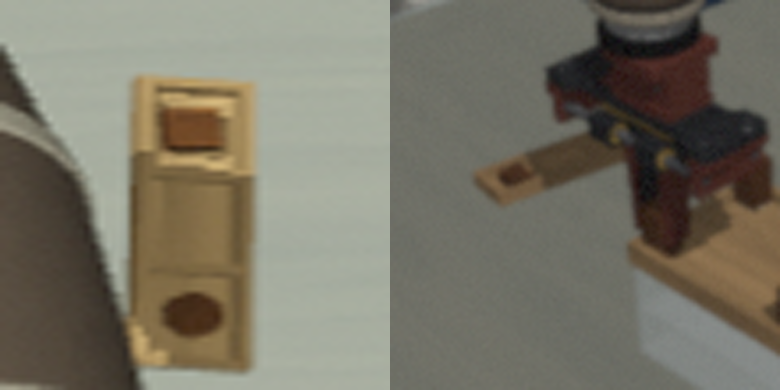

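The foot is seated in the corner, and both side pushes held at about 8 N for 5 s. The middle pocket is empty, and the stub and knob are still in theirs. Handing in now.

```bash
python3 -c "from station import *; print(hand_in())"; python3 st.py
```

```text
the job is handed in; nothing more can be done
None
the job is handed in; nothing more can be done
```

I picked the foot from the middle tray pocket and set it upright on the bare pad. I pushed it into the corner against the +x (`rim_far`) and -y (`rim_right`) strips and handed the job in still gripped and pressing.

- **Pressing:** it held for 5 s, with readings of about 8–9 N against `rim_far` and 8 N against `rim_right`, plus about 6 N down onto the pad. The tool stayed at (581.6, -59.4, 118.7) mm and the opening at about 24 mm. Total time was about 19 s of the 59 s allowed.
- **Is it home?** On its first push the foot stuck on pad friction about 1.5 mm short in x. I backed off, re-seated it and pushed again. The x stop repeated at 581.6 mm, and the y stop stayed at -59.3 mm throughout.
- **Disagreement:** the y stop is about 2 mm from the top camera's estimate (-61.5 mm), though only 1 mm from the scene camera's (-58.4 mm). In x, the stop matches the top camera (581.4 mm) but is about 2.7 mm from the scene camera (578.9 mm). These differences are close to the stated 2 mm calibration error.
- **Not confirmed by camera:** the arm and fingers hide the gap to the strips, so "snug" rests on the forces and the repeated stops. The tool leaned about 0.3° while pressing.
- **Other things:** the last picture shows the stub and knob still in their pockets. I did not look at the oval tray again; the arm's path stayed well away from it.

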